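# Slide the solar lantern between radio and brick into the sun and set it charging

### The arm

A 7-joint arm with a two-finger parallel gripper is mounted at the origin on the work surface. World frame = base frame: x ahead of the robot, y to its left, z up, the work surface at z = 0. Lengths are in m, angles in rad, forces in N, time in s.
With the tool pointing down it reaches from about 0.4 to 0.85 m from the base axis. Payload 4.5 kg.
Tool frame: the origin (TCP) lies midway between the tips of the shut fingers; the grasp point (between the pads) lies behind it (r.grip_point_offset is the z of the grasp point in the tool frame, in m); z points along the fingers, y is the line along which they close (so a half turn about z gives the same grasp; the last joint's range is limited). The gripper opens to 88 mm and grips with 3 to 60 N. Pads are 18 mm wide; open, the fingers measure 123 mm over their backs; the gripper's body (75 mm by 187 mm) begins 45 mm behind the grasp point.
Start: joints at [-1.146, 0.689, -0.195, 1.565, 0.157, 0.902, -0.215], TCP at [0.238, 0.578, 0.239] pointing down, gripper open.
Joint ranges: [-3.01, 3.01], [-0.46, 2.08], [-1.47, 1.51], [0.13, 2.56], [-1, 4.14], [0.04, 2.09], [-2.66, 2.66]. Speed limits (rad/s): [2.57, 2.57, 3.14, 3.14, 3.14, 3.14, 3.14].

### API

Orientations are given as a unit quaternion [x, y, z, w].
In Python, from plant import r, optics, workorder gives the robot as it stands.
- The arm moves only by the shell command python3 -m creep 'ROWS' [FORCE]. ROWS is JSON, a list of rows, each an object of numbers: "grip": the gripper command: -1 is shut, 1 is fully open, values between are in proportion; "tx", "ty", "tz": the shift along the tool's x, y, z in cm; "spin": the turn about the tool's z in degrees. In form: [{"grip": .., "tx": .., "ty": .., "tz": .., "spin": ..}, ...]. A call has 1 to 8 rows; each row shifts and turns the commanded pose from where the row before left it, along the tool's axes as they then stand; what a row does not reach is not made up. A row lasts 1/12 s, in which the tool goes at most 41.7 mm and 7.16 degrees, less where a joint would pass 70% of its speed; a pose out of reach is approached as far as the arm can. A call with a gripper value outside its range is refused whole. The fingers move at their own pace and stop on an object; FORCE is the grip in N (left out, the last holds). Time passes only in rows, so rows that do not move let the fingers close. It gives the time, the measured TCP pose, the force, the opening and the grip force at its end, in the units of the state.
- r.get_state(): the state, without advancing time (a new reading comes with each control period).
- optics.snapshot(name): name is "scene" or "top"; returns (picture, depth): 384x512x3 uint8, red, green, blue; 384x512 float32, m along the optical axis (not along the pixel's ray), 0 where there is no reading.
- optics.get_calibration(name): a dict with "fx", "fy", "cx", "cy" (pixels), "extrinsics" (4x4, takes a point from world to camera coordinates). Camera axes: x right, y down, z forward; pixel columns grow to the right and rows downward; lengths in m; the calibration is good to about 2 mm. A picture is of the moment at which its call begins. get_calibration takes no time and is no camera call.
- workorder.finish_job(): hands the job in; it is judged then, once.
The state is a dict: "clock": time; "q": joint angles; "qd": joint speeds; "joint_torque": joint torques, N m; "tool_pos": TCP position; "eef_rot": TCP orientation; "contact_force": force on the tool from outside, world axes, zero at the start; "moment": the same for the moment, N m; "opening": opening from 0.0 (shut) to 1.0 (fully open); "finger_force": force on a finger pad.
Only numpy, scipy, OpenCV 4.12 (cv2) and the standard library are available. Lean on these libraries where they do the work, as an engineer would, in place of code of your own. Each camera call takes 0.05 s, during which the arm holds its last target. There are 200 camera calls.

### The job

Push the green solar lantern along the windowsill, through the narrow gap between the black radio and the brick, until it stands wholly on the yellow disc that marks the sunny spot. Then press the white button on its top all the way down and let it spring back, to set it charging. Only push and press: do not lift, squeeze or tip the lantern, do not press the button before it is on the disc, and leave the other things on the sill where they are.

Things in the scene. Friction and masses are not known exactly. Their poses are not given: they have to be found in the camera images.
- lantern: Loose green solar lantern with a clear band around its middle and dark solar cells on top: an upright cylinder 90 mm in diameter, 56 mm high to its flat top, about 0.25 kg (too wide for most grippers to span). Origin: centre of its underside, on the sill at z = 0; z is up.
- button_top (a point): Centre of the top face of the lantern's white round push button (28 mm in diameter), on the lantern's axis. Unpressed it stands 10 mm above the lantern's top, 66 mm above the sill.
- lantern_button (a joint): Travel of the lantern's spring button in m: 0 released, 0.006 fully down. It springs back; fully down takes about 5 N.
- sunspot: Flat yellow disc marking the sunny spot, 140 mm in diameter, painted flush on the sill (nothing to catch on). Origin: its centre, at sill height. Its x axis is level and is the direction of travel through the gap (along the gap's centre line, from the lantern's side to the disc); z up.
- gap (a point): Middle of the gap between radio and brick, at sill height, 145 mm before the disc's centre on the disc's x axis; its axes are the disc's (x through the gap). The gap is 140 mm long in x (from 70 mm before to 70 mm after this point) and 94 to 97 mm wide in y, for the 90 mm lantern.
- radio: Black plastic radio casing lying on its back, fixed to the sill (it does not move): 140 mm along its x (along the gap) x 90 mm (y) x 54 mm high. Forms one side of the gap, which side varies. Origin: centre of its underside.
- brick: Red clay brick with three dark round holes in its top, fixed to the sill (it does not move): 140 mm along its x (along the gap) x 90 mm (y) x 56 mm high. Forms the other side of the gap. Origin: centre of its underside.
- bowl: Bystander, loose, not to be disturbed: blue plastic bowl, 130 mm across the rim, 55 mm high. Origin: centre of its underside.
- teaspoon: Bystander, loose, not to be disturbed: steel teaspoon, 140 mm long, lying flat. Origin: at its underside, within its length.
- mug: Bystander, loose, not to be disturbed: white mug, 76 mm across, 85 mm high. Origin: centre of its underside.
- jar: Bystander, loose, not to be disturbed: amber glass jar with steel lid, 66 mm across, 90 mm high. Origin: centre of its underside.
- box: Bystander, loose, not to be disturbed: small cardboard box, 90 x 60 x 35 mm. Origin: centre of its underside.

How it is judged:
On the way, in this order (a step that is already met when the one before it is completed fails the run):
1. the lantern is inside the gap between radio and brick, standing on the sill (x of lantern in the frame of gap between -0.03 and 0.03 m and y of lantern in the frame of gap between -0.01 and 0.01 m and height (world z) of lantern below 0.006 m), for 0.1 s.
2. the lantern stands wholly on the yellow disc (horizontal distance between lantern and sunspot below 0.025 m and height (world z) of lantern below 0.006 m and linear speed of lantern below 0.02 m/s), for 0.2 s.
3. its button is pressed down there (horizontal distance between lantern and sunspot below 0.025 m and value of joint lantern_button above 0.0045 m), for 0.05 s.
At the end, for the whole second after the job is handed in: The lantern, having come through the gap, stands upright and at rest on the sill wholly on the yellow disc (its centre within 25 mm of the disc's centre); its button was pressed down there (at least 4.5 of its 6 mm) and has sprung back (horizontal distance between lantern and sunspot below 0.025 m and height (world z) of lantern below 0.004 m and angle between lantern's own z axis and vertical below 0.05 rad and linear speed of lantern below 0.01 m/s and value of joint lantern_button below 0.0015 m); the robot touches nothing.
It fails at once if the lantern is lifted (more than 12 mm) (height (world z) of lantern above 0.012 m).
It fails at once if the lantern is tipped (more than 0.3 rad) (angle between lantern's own z axis and vertical above 0.3 rad).
It fails at once if the fingers squeeze or shove the lantern with more than 35 N (contact force between the fingers and lantern above 35 N).
It fails at once if the button is pressed (more than 3 mm) before the lantern is on the disc (value of joint lantern_button above 0.003 m and horizontal distance between lantern and sunspot above 0.03 m).
It fails at once if a bystander is shifted by more than 20 mm (distance of any of bowl, teaspoon, mug, jar, box from where it was at the start of the episode above 0.02 m).
It also fails if it takes over 67 s, if anything falls off the work surface, if the arm or the gripper's body presses on something with over 40 N, if the wrist force passes 120 N, or if a joint passes its speed limit or range.

## Working session

There is one attempt and no reset: what is moved stays moved. The work goes in short steps, Python scripts to look and compute and a shell command to move; the robot and the scene stay as the last step left them, time stands still between calls to the robot, and variables do not carry over. Pictures are saved under pics/ and viewed, at most 10 in all, crops included, and the job is handed in when it is done.

```bash
mkdir -p pics; ls; python3 - <<'E'
from plant import r, optics
import cv2, numpy as np
s=r.get_state(); print({k:np.round(v,3).tolist() for k,v in s.items()}, r.grip_point_offset)
ims=[]
for n in("scene","top"):
    p,d=optics.snapshot(n); c=optics.get_calibration(n)
    np.savez(f"{n}0.npz",p=p,d=d); cv2.imwrite(f"pics/{n}0.png",p[:,:,::-1])
    E=np.array(c["extrinsics"]); print(n,c["fx"],c["cx"],c["cy"],np.round(E,3).tolist(), np.round(-E[:3,:3].T@E[:3,3],3))
E
```

```text
pics
{'clock': 0.0, 'q': [-1.146, 0.69, -0.194, 1.566, 0.157, 0.902, -0.215], 'qd': [0.002, -0.001, 0.001, 0.001, -0.002, -0.002, 0.0], 'joint_torque': [0.001, -52.756, -1.267, -15.344, -0.053, 0.006, 0.0], 'tool_pos': [0.238, 0.577, 0.238], 'eef_rot': [0.194, 0.981, -0.001, -0.0], 'contact_force': [-0.625, 0.108, 0.95], 'moment': [0.033, 0.009, 0.01], 'finger_force': 0.0, 'opening': 0.999} -0.0187
scene 411.8277361447884 250.4443453509163 192.69696356080962 [[-0.764, 0.645, 0.002, 0.406], [0.517, 0.615, -0.596, -0.247], [-0.385, -0.454, -0.803, 1.424], [0.0, 0.0, 0.0, 1.0]] [0.987 0.537 0.996]
top 366.75785184535465 253.58711645273283 191.16702332502248 [[-0.005, -1.0, 0.004, 0.026], [-0.975, 0.003, -0.22, 0.561], [0.22, -0.005, -0.975, 0.929], [0.0, 0.0, 0.0, 1.0]] [0.343 0.029 1.03 ]
```

View pics/scene0.png

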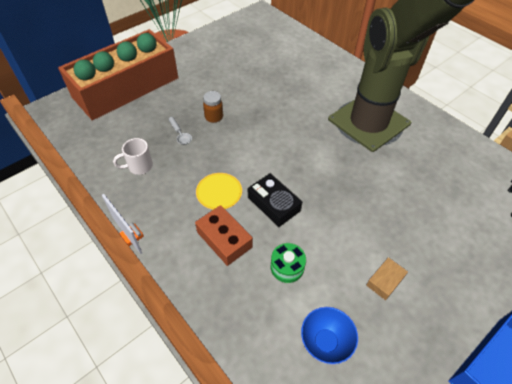

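View pics/top0.png

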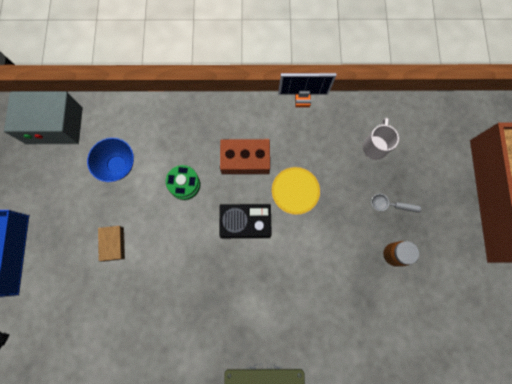

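The top view shows the lantern at (183,182), the brick at (245,156), the radio at (245,221) and the disc at (296,190). Travel is to the right in the image, which is -y in world. Next I'll measure them.

```bash
cat > h.py <<'E'
from plant import r, optics
import cv2, numpy as np
from scipy.spatial.transform import Rotation as R
def ray(cal,uv,z):
    E=np.array(cal["extrinsics"]); C=-E[:3,:3].T@E[:3,3]
    uv=np.atleast_2d(uv).astype(float)
    d=np.c_[(uv[:,0]-cal["cx"])/cal["fx"],(uv[:,1]-cal["cy"])/cal["fy"],np.ones(len(uv))]@E[:3,:3]
    return C+d*((z-C[2])/d[:,2])[:,None]
def cloud(cal,d):
    E=np.array(cal["extrinsics"]); v,u=np.indices(d.shape)
    P=np.stack([(u-cal["cx"])/cal["fx"]*d,(v-cal["cy"])/cal["fy"]*d,d],-1)
    return (P-E[:3,3])@E[:3,:3]
def hsv(p): return cv2.cvtColor(p,cv2.COLOR_RGB2HSV)
def mask(p,lo,hi):
    m=cv2.inRange(hsv(p),lo,hi); return m
def biggest(m,roi=None):
    if roi is not None:
        k=np.zeros_like(m); a,b,c,d=roi; k[b:d,a:c]=255; m=m&k
    cs,_=cv2.findContours(m,cv2.RETR_EXTERNAL,cv2.CHAIN_APPROX_NONE); return max(cs,key=cv2.contourArea)
def circ(P):  # lsq circle
    A=np.c_[2*P[:,:2],np.ones(len(P))]; s=np.linalg.lstsq(A,(P[:,:2]**2).sum(1),rcond=None)[0]
    return s[:2],np.sqrt(s[2]+s[:2]@s[:2])
E
python3 - <<'E'
from h import *
for n in("scene","top"):
    f=np.load(n+"0.npz"); p,d=f["p"],f["d"]; cal=optics.get_calibration(n); W=cloud(cal,d)
    near=(W[...,0]>.3)&(W[...,0]<.85)&(W[...,1]>-.3)&(W[...,1]<.35)
    y=mask(p,(22,120,120),(35,255,255))&(near*255).astype(np.uint8)
    c=biggest(y)[:,0]; print(n,"disc",circ(ray(cal,c,0)))
    # top faces by height
    for nm,h,lo,hi in(("brick",.056,(0,80,40),(14,255,255)),("radio",.054,(0,0,0),(180,255,255)),("lantern",.056,(40,80,0),(90,255,255))):
        m=((abs(W[...,2]-h)<.006)&near).astype(np.uint8)*255
        if nm=="lantern":
            g=((W[...,2]>.045)&near).astype(np.uint8)*255
            lm=cv2.dilate(mask(p,lo,hi),np.ones((9,9)))&g
            c=biggest(lm)[:,0]; print(n,nm,circ(ray(cal,c,h)))
            w=mask(p,(0,0,190),(180,60,255))&lm
            c=biggest(w)[:,0]; print(n,"button",circ(ray(cal,c,.066)))
            continue
        cs,_=cv2.findContours(m,cv2.RETR_EXTERNAL,cv2.CHAIN_APPROX_NONE)
        for c in cs:
            if cv2.contourArea(c)<300: continue
            P=ray(cal,c[:,0],h)[:,:2].astype(np.float32); b=cv2.minAreaRect(P)
            mm=cv2.mean(p,cv2.drawContours(np.zeros_like(m),[c],-1,255,-1))[:3]
            print(n,nm,np.round(b[0],4),np.round(b[1],4),round(b[2],2),np.round(mm))
E
```

```text
scene disc (array([ 0.57617105, -0.09709938]), np.float64(0.06776122189728269))
scene brick [0.596  0.2247] [0.0883 0.087 ] 48.16 [ 63. 138.  87.]
scene brick [0.6712 0.0516] [0.1419 0.0912] 89.43 [157.  84.  54.]
scene brick [0.4879 0.0533] [0.139  0.0901] 89.99 [73. 73. 75.]
scene radio [0.5961 0.2251] [0.0912 0.0872] 48.16 [ 63. 138.  87.]
scene radio [0.6706 0.0518] [0.0919 0.1437] 0.03 [157.  84.  54.]
scene radio [0.4876 0.0527] [0.1401 0.0917] 89.99 [71. 71. 73.]
scene lantern (array([0.59646541, 0.22542343]), np.float64(0.04465836734792749))
scene button (array([0.59564457, 0.22429664]), np.float64(0.013394702052777837))
top disc (array([ 0.57852579, -0.09671778]), np.float64(0.06847002544980106))
top brick [0.4842 0.0487] [0.137  0.0862] 89.77 [64. 66. 68.]
top brick [0.5931 0.222 ] [0.0885 0.0867] 45.48 [ 55. 119.  76.]
top brick [0.6679 0.0491] [0.1377 0.0905] 89.83 [132.  70.  46.]
top radio [0.4831 0.0479] [0.1394 0.089 ] 89.79 [62. 64. 66.]
top radio [0.5936 0.2223] [0.0888 0.0868] 45.48 [ 54. 118.  76.]
top radio [0.6686 0.0491] [0.138  0.0907] 89.83 [131.  70.  46.]
top lantern (array([0.59252293, 0.22161684]), np.float64(0.04396164336332378))
top button (array([0.59519391, 0.22318721]), np.float64(0.011756389620112868))
```

The gap axis runs along world -y at x≈0.578, with its middle at y≈0.05. The disc is at (0.577,-0.096) and the lantern at about (0.595,0.223). I'll turn the tool so its y lies along world x, then push with both fingers half open as a V.

```bash
python3 -m creep '[{"grip":0,"tx":0,"ty":0,"tz":0,"spin":7},{"grip":0,"tx":0,"ty":0,"tz":0,"spin":7},{"grip":0,"tx":0,"ty":0,"tz":0,"spin":7},{"grip":0,"tx":0,"ty":0,"tz":0,"spin":7},{"grip":0,"tx":0,"ty":0,"tz":0,"spin":7},{"grip":0,"tx":0,"ty":0,"tz":0,"spin":7},{"grip":0,"tx":0,"ty":0,"tz":0,"spin":7},{"grip":0,"tx":0,"ty":0,"tz":0,"spin":7}]'
python3 -m creep '[{"grip":0,"tx":0,"ty":0,"tz":0,"spin":6},{"grip":0,"tx":0,"ty":0,"tz":0,"spin":5.6},{"grip":0,"tx":0,"ty":0,"tz":0,"spin":0},{"grip":0,"tx":0,"ty":0,"tz":0,"spin":0},{"grip":0,"tx":0,"ty":0,"tz":0,"spin":0}]'
python3 - <<'E'
from h import *
s=r.get_state(); print(np.round(R.from_quat(s["eef_rot"]).as_matrix(),3))
E
```

```text
clock: 0.77
tool_pos: [0.2378, 0.5776, 0.2383]
eef_rot: [0.634, 0.773, -0.001, 0.0]
contact_force: [-0.3, 0.4, -0.2]
opening: 0.502
finger_force: 0.0
clock: 1.18
tool_pos: [0.2379, 0.5778, 0.2385]
eef_rot: [0.706, 0.708, -0.0, 0.0]
contact_force: [-0.2, -0.6, 0.5]
opening: 0.498
finger_force: 0.0
[[-0.003  1.    -0.   ]
 [ 1.     0.003 -0.   ]
 [-0.    -0.    -1.   ]]
```

```bash
python3 -m creep '[{"grip":0,"tx":-2.2,"ty":3,"tz":0,"spin":0},{"grip":0,"tx":-2.2,"ty":3,"tz":0,"spin":0},{"grip":0,"tx":-2.2,"ty":3,"tz":0,"spin":0},{"grip":0,"tx":-2.2,"ty":3,"tz":0,"spin":0},{"grip":0,"tx":-2.2,"ty":3,"tz":0,"spin":0},{"grip":0,"tx":-2.2,"ty":3,"tz":0,"spin":0},{"grip":0,"tx":-2.2,"ty":3,"tz":0,"spin":0},{"grip":0,"tx":-2.2,"ty":3,"tz":0,"spin":0}]' | head -3
python3 -m creep '[{"grip":0,"tx":-2.2,"ty":3,"tz":0,"spin":0},{"grip":0,"tx":-2.2,"ty":3,"tz":0,"spin":0},{"grip":0,"tx":-2.2,"ty":3,"tz":0,"spin":0},{"grip":0,"tx":-2.2,"ty":2.7,"tz":0,"spin":0},{"grip":0,"tx":0,"ty":0,"tz":0,"spin":0},{"grip":0,"tx":0,"ty":0,"tz":0,"spin":0},{"grip":0,"tx":0,"ty":0,"tz":0,"spin":0}]'
python3 - <<'E'
from h import *
s=r.get_state(); print(np.round(R.from_quat(s["eef_rot"]).as_matrix(),3))
p,d=optics.snapshot("top"); cv2.imwrite("pics/top1.png",cv2.resize(p[90:290,60:360,::-1],None,fx=2.5,fy=2.5))
E
```

```text
clock: 1.85
tool_pos: [0.4794, 0.4006, 0.2388]
eef_rot: [0.706, 0.708, 0.0, -0.0]
clock: 2.43
tool_pos: [0.5946, 0.3144, 0.2384]
eef_rot: [0.707, 0.708, -0.0, -0.001]
contact_force: [-0.4, 0.4, 0.1]
opening: 0.497
finger_force: 0.0
[[-0.001  1.    -0.001]
 [ 1.     0.001  0.001]
 [ 0.001 -0.001 -1.   ]]
```

View pics/top1.png

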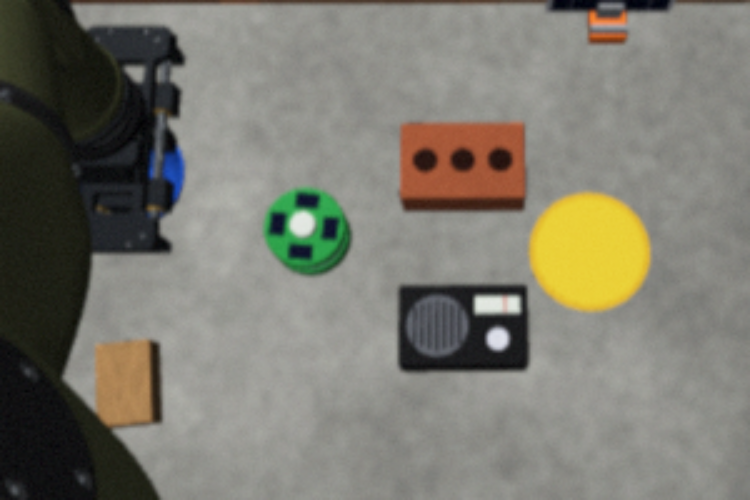

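The gripper sits behind the lantern, clear of the bowl and the box. Descending.

```bash
python3 -m creep '[{"grip":0,"tx":0,"ty":0,"tz":3.5,"spin":0},{"grip":0,"tx":0,"ty":0,"tz":3.5,"spin":0},{"grip":0,"tx":0,"ty":0,"tz":3.5,"spin":0},{"grip":0,"tx":0,"ty":0,"tz":3.5,"spin":0},{"grip":0,"tx":0,"ty":0,"tz":3.5,"spin":0},{"grip":0,"tx":0,"ty":0,"tz":3.5,"spin":0},{"grip":0,"tx":0,"ty":0,"tz":0.4,"spin":0},{"grip":0,"tx":0,"ty":0,"tz":0,"spin":0}]'
python3 -m creep '[{"grip":0,"tx":-1,"ty":0,"tz":0,"spin":0},{"grip":0,"tx":-1,"ty":0,"tz":0,"spin":0},{"grip":0,"tx":-0.5,"ty":0,"tz":0,"spin":0},{"grip":0,"tx":-0.5,"ty":0,"tz":0,"spin":0},{"grip":0,"tx":-0.5,"ty":0,"tz":0,"spin":0},{"grip":0,"tx":-0.5,"ty":0,"tz":0,"spin":0},{"grip":0,"tx":0,"ty":0,"tz":0,"spin":0}]'
```

```text
clock: 3.15
tool_pos: [0.5923, 0.3148, 0.0228]
eef_rot: [0.706, 0.708, -0.002, -0.001]
contact_force: [0.6, -0.8, -0.2]
opening: 0.501
finger_force: 0.0
clock: 3.73
tool_pos: [0.5955, 0.2722, 0.0252]
eef_rot: [0.708, 0.707, -0.0, 0.0]
contact_force: [0.0, -0.6, -0.6]
opening: 0.501
finger_force: 0.0
```

```bash
python3 -m creep '[{"grip":0,"tx":-0.5,"ty":0,"tz":0,"spin":0},{"grip":0,"tx":-0.5,"ty":-0.2,"tz":0,"spin":0},{"grip":0,"tx":-0.5,"ty":-0.3,"tz":0,"spin":0},{"grip":0,"tx":-0.5,"ty":-0.3,"tz":0,"spin":0},{"grip":0,"tx":-0.5,"ty":-0.3,"tz":0,"spin":0},{"grip":0,"tx":-0.5,"ty":-0.3,"tz":0,"spin":0},{"grip":0,"tx":-0.5,"ty":-0.3,"tz":0,"spin":0},{"grip":0,"tx":-0.5,"ty":0,"tz":0,"spin":0}]'
cat > look.py <<'E'
from h import *
import sys
s=r.get_state(); t=np.array(s["tool_pos"])
print("tcp",np.round(t,4),"F",np.round(s["contact_force"],1),"yaw err deg",np.round(np.degrees(R.from_quat(s["eef_rot"]).as_matrix()[1,1]),2))
for n in ("scene","top"):
    p,d=optics.snapshot(n); cal=optics.get_calibration(n); W=cloud(cal,d)
    near=(W[...,0]>.45)&(W[...,0]<.7)&(W[...,1]>-.3)&(W[...,1]<.35)
    top=((abs(W[...,2]-.056)<.007)&near).astype(np.uint8)*255
    g=mask(p,(40,80,0),(90,255,255))
    c=biggest(g&top)[:,0]; (x,y),w=cv2.minEnclosingCircle(ray(cal,c,.056)[:,:2].astype(np.float32)); print(n,"lantern",round(x,4),round(y,4),round(w,4))
    W2=((W[...,2]>.06)&(W[...,2]<.072)&near).astype(np.uint8)*255
    b=mask(p,(0,0,150),(180,60,255))&cv2.dilate(g,np.ones((25,25)))&W2
    try: q=ray(cal,biggest(b)[:,0],.066); print(n,"button",np.round(circ(q)[0],4),round(circ(q)[1],4))
    except Exception as e: print("no button")
    if len(sys.argv)>1: cv2.imwrite(f"pics/{sys.argv[1]}_{n}.png",cv2.resize(p[90:330,100:400,::-1],None,fx=2.5,fy=2.5))
E
python3 look.py a
```

```text
clock: 4.4
tool_pos: [0.5772, 0.2339, 0.0248]
eef_rot: [0.707, 0.707, -0.0, -0.0]
contact_force: [-0.2, 2.1, 0.3]
opening: 0.497
finger_force: 1.1
tcp [0.5772 0.2339 0.0248] F [-0.2  2.1  0.3] yaw err deg 0.04
scene lantern 0.5825 0.1626 0.0359
scene button [0.5762 0.1816] 0.009
top lantern 0.5754 0.1828 0.0451
top button [0.5762 0.1834] 0.0126
```

The top view puts the lantern's x within a millimetre of the gap centre, so I'll push straight.

```bash
python3 -m creep '[{"grip":0,"tx":-0.5,"ty":0,"tz":0,"spin":0},{"grip":0,"tx":-0.5,"ty":0,"tz":0,"spin":0},{"grip":0,"tx":-0.5,"ty":0,"tz":0,"spin":0},{"grip":0,"tx":-0.5,"ty":0,"tz":0,"spin":0},{"grip":0,"tx":-0.5,"ty":0,"tz":0,"spin":0}]'
python3 -m creep '[{"grip":0,"tx":-0.5,"ty":0,"tz":0,"spin":0},{"grip":0,"tx":-0.5,"ty":0,"tz":0,"spin":0},{"grip":0,"tx":-0.5,"ty":0,"tz":0,"spin":0},{"grip":0,"tx":-0.5,"ty":0,"tz":0,"spin":0},{"grip":0,"tx":-0.5,"ty":0,"tz":0,"spin":0}]'
python3 look.py b
```

```text
clock: 4.92
tool_pos: [0.5781, 0.2082, 0.0246]
eef_rot: [0.707, 0.707, -0.0, 0.0]
contact_force: [-0.3, 2.5, 0.1]
opening: 0.499
finger_force: 0.8
clock: 5.33
tool_pos: [0.5781, 0.1833, 0.0247]
eef_rot: [0.707, 0.707, -0.0, -0.0]
contact_force: [1.0, 2.2, -0.4]
opening: 0.5
finger_force: 0.7
tcp [0.5781 0.1833 0.0247] F [ 1.   2.2 -0.4] yaw err deg 0.01
scene lantern 0.5834 0.1097 0.0335
scene button [0.5764 0.129 ] 0.0075
top lantern 0.5761 0.1328 0.0449
top button [0.5769 0.1328] 0.0127
```

The lantern's front is inside the gap and the forces are low. Continuing to the gap middle.

```bash
for i in 1; do python3 -m creep '[{"grip":0,"tx":-0.5,"ty":0,"tz":0,"spin":0},{"grip":0,"tx":-0.5,"ty":0,"tz":0,"spin":0},{"grip":0,"tx":-0.5,"ty":0,"tz":0,"spin":0},{"grip":0,"tx":-0.5,"ty":0,"tz":0,"spin":0},{"grip":0,"tx":-0.5,"ty":0,"tz":0,"spin":0},{"grip":0,"tx":-0.5,"ty":0,"tz":0,"spin":0}]'; done
python3 look.py c
```

```text
clock: 5.93
tool_pos: [0.5781, 0.1535, 0.0247]
eef_rot: [0.707, 0.707, 0.0, -0.0]
contact_force: [0.4, 0.9, 0.4]
opening: 0.502
finger_force: 0.8
tcp [0.5781 0.1535 0.0247] F [0.4 0.9 0.4] yaw err deg 0.01
scene lantern 0.5843 0.0776 0.031
scene button [0.5767 0.0988] 0.0064
top lantern 0.5775 0.1015 0.0459
top button [0.5768 0.103 ] 0.0127
```

```bash
python3 -m creep '[{"grip":0,"tx":-0.6,"ty":0,"tz":0,"spin":0},{"grip":0,"tx":-0.6,"ty":0,"tz":0,"spin":0},{"grip":0,"tx":-0.6,"ty":0,"tz":0,"spin":0},{"grip":0,"tx":-0.6,"ty":0,"tz":0,"spin":0},{"grip":0,"tx":-0.6,"ty":0,"tz":0,"spin":0},{"grip":0,"tx":-0.6,"ty":0,"tz":0,"spin":0},{"grip":0,"tx":-0.6,"ty":0,"tz":0,"spin":0},{"grip":0,"tx":-0.6,"ty":0,"tz":0,"spin":0}]'
python3 -m creep '[{"grip":0,"tx":-0.3,"ty":0,"tz":0,"spin":0},{"grip":0,"tx":0,"ty":0,"tz":0,"spin":0},{"grip":0,"tx":0,"ty":0,"tz":0,"spin":0}]'
python3 look.py d
```

```text
clock: 6.7
tool_pos: [0.5782, 0.1053, 0.0247]
eef_rot: [0.707, 0.707, 0.0, -0.0]
contact_force: [-1.1, 2.0, -0.4]
opening: 0.503
finger_force: 0.8
clock: 6.95
tool_pos: [0.5781, 0.1021, 0.0247]
eef_rot: [0.707, 0.707, -0.0, 0.0]
contact_force: [-0.6, -1.0, -0.0]
opening: 0.502
finger_force: 0.0
tcp [0.5781 0.1021 0.0247] F [-0.6 -1.  -0. ] yaw err deg -0.04
scene lantern 0.5841 0.026 0.0302
scene button [0.5783 0.0461] 0.0056
top lantern 0.5772 0.0527 0.0458
top button [0.5767 0.0525] 0.0124
```

View pics/d_top.png

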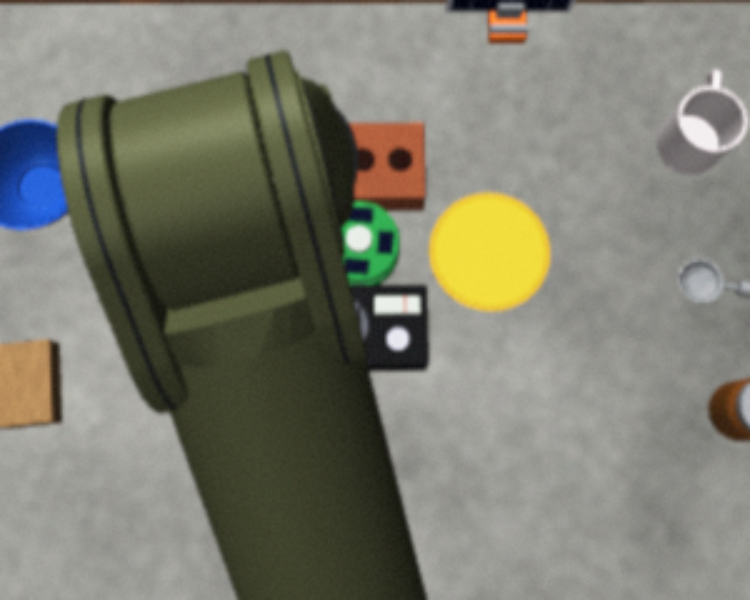

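The lantern is mid-gap at y≈0.052, with its button at about (358,238) in the crop and the disc ahead at (490,250). I'll push on by about 147 mm.

```bash
python3 -m creep '[{"grip":0,"tx":-0.6,"ty":0,"tz":0,"spin":0},{"grip":0,"tx":-0.6,"ty":0,"tz":0,"spin":0},{"grip":0,"tx":-0.6,"ty":0,"tz":0,"spin":0},{"grip":0,"tx":-0.6,"ty":0,"tz":0,"spin":0},{"grip":0,"tx":-0.6,"ty":0,"tz":0,"spin":0},{"grip":0,"tx":-0.6,"ty":0,"tz":0,"spin":0},{"grip":0,"tx":-0.6,"ty":0,"tz":0,"spin":0},{"grip":0,"tx":-0.6,"ty":0,"tz":0,"spin":0}]' | sed -n 2,4p
python3 -m creep '[{"grip":0,"tx":-0.6,"ty":0,"tz":0,"spin":0},{"grip":0,"tx":-0.6,"ty":0,"tz":0,"spin":0},{"grip":0,"tx":-0.6,"ty":0,"tz":0,"spin":0},{"grip":0,"tx":-0.6,"ty":0,"tz":0,"spin":0},{"grip":0,"tx":-0.6,"ty":0,"tz":0,"spin":0},{"grip":0,"tx":-0.6,"ty":0,"tz":0,"spin":0},{"grip":0,"tx":-0.6,"ty":0,"tz":0,"spin":0},{"grip":0,"tx":-0.6,"ty":0,"tz":0,"spin":0}]' | sed -n 2,4p
python3 -m creep '[{"grip":0,"tx":-0.6,"ty":0,"tz":0,"spin":0},{"grip":0,"tx":-0.6,"ty":0,"tz":0,"spin":0},{"grip":0,"tx":-0.6,"ty":0,"tz":0,"spin":0},{"grip":0,"tx":-0.6,"ty":0,"tz":0,"spin":0},{"grip":0,"tx":-0.4,"ty":0,"tz":0,"spin":0},{"grip":0,"tx":-0.3,"ty":0,"tz":0,"spin":0},{"grip":0,"tx":0,"ty":0,"tz":0,"spin":0}]' | sed -n 2,4p
python3 look.py e
```

```text
tool_pos: [0.5781, 0.0543, 0.0247]
eef_rot: [0.707, 0.707, 0.0, -0.0]
contact_force: [0.4, 1.1, 0.5]
tool_pos: [0.5781, 0.0064, 0.0247]
eef_rot: [0.707, 0.707, 0.0, -0.0]
contact_force: [-0.1, 2.0, -0.3]
tool_pos: [0.5781, -0.0253, 0.0247]
eef_rot: [0.707, 0.707, -0.0, 0.0]
contact_force: [0.2, 0.5, 0.1]
tcp [ 0.5781 -0.0253  0.0247] F [0.2 0.5 0.1] yaw err deg -0.06
scene lantern 0.5826 -0.1021 0.0248
scene button [ 0.5806 -0.0609] 0.0053Traceback (most recent call last):
  File "look.py", line 10, in <module>
    c=biggest(g&top)[:,0]; (x,y),w=cv2.minEnclosingCircle(ray(cal,c,.056)[:,:2].astype(np.float32)); print(n,"lantern",round(x,4),round(y,4),round(w,4))
      ~~~~~~~^^^^^^^
  File "h.py", line 19, in biggest
    cs,_=cv2.findContours(m,cv2.RETR_EXTERNAL,cv2.CHAIN_APPROX_NONE); return max(cs,key=cv2.contourArea)
                                                                             ~~~^^^^^^^^^^^^^^^^^^^^^^^^
ValueError: max() iterable argument is empty
```

The lantern should be at y≈-0.075, so 20 mm remain. Then I'll lift straight up and look.

```bash
python3 -m creep '[{"grip":0,"tx":-0.5,"ty":0,"tz":0,"spin":0},{"grip":0,"tx":-0.5,"ty":0,"tz":0,"spin":0},{"grip":0,"tx":-0.5,"ty":0,"tz":0,"spin":0},{"grip":0,"tx":-0.3,"ty":0,"tz":0,"spin":0},{"grip":0,"tx":-0.2,"ty":0,"tz":0,"spin":0},{"grip":0,"tx":0,"ty":0,"tz":0,"spin":0},{"grip":0,"tx":0,"ty":0,"tz":0,"spin":0}]' | sed -n 2,4p
python3 -m creep '[{"grip":0,"tx":0.5,"ty":0,"tz":0,"spin":0},{"grip":0,"tx":0.5,"ty":0,"tz":0,"spin":0},{"grip":0,"tx":0,"ty":0,"tz":-2,"spin":0},{"grip":0,"tx":0,"ty":0,"tz":-3,"spin":0},{"grip":0,"tx":0,"ty":0,"tz":-3.5,"spin":0},{"grip":-1,"tx":1,"ty":0,"tz":-3.5,"spin":0},{"grip":-1,"tx":3.5,"ty":0,"tz":-1,"spin":0}]' | sed -n 2,4p
python3 -m creep '[{"grip":-1,"tx":4,"ty":0,"tz":0,"spin":0},{"grip":-1,"tx":4,"ty":0,"tz":0,"spin":0},{"grip":-1,"tx":4,"ty":0,"tz":0,"spin":0},{"grip":-1,"tx":4,"ty":0,"tz":0,"spin":0},{"grip":-1,"tx":0,"ty":0,"tz":0,"spin":0},{"grip":-1,"tx":0,"ty":0,"tz":0,"spin":0}]'
python3 look.py f
```

```text
tool_pos: [0.5781, -0.0448, 0.0247]
eef_rot: [0.707, 0.707, -0.0, 0.0]
contact_force: [0.2, 0.4, 0.3]
tool_pos: [0.5809, 0.0047, 0.1596]
eef_rot: [0.71, 0.704, 0.001, 0.004]
contact_force: [0.5, -1.5, -0.1]
clock: 10.73
tool_pos: [0.577, 0.1758, 0.1546]
eef_rot: [0.704, 0.71, 0.001, -0.001]
contact_force: [-0.7, -1.1, -0.6]
opening: 0.005
finger_force: 0.0
tcp [0.577  0.1758 0.1546] F [-0.7 -1.1 -0.6] yaw err deg 0.44
scene lantern 0.5792 -0.0887 0.0465
scene button [ 0.5782 -0.0904] 0.0135
top lantern 0.5763 -0.0923 0.0449
top button [ 0.5768 -0.0924] 0.0124
```

View pics/f_top.png

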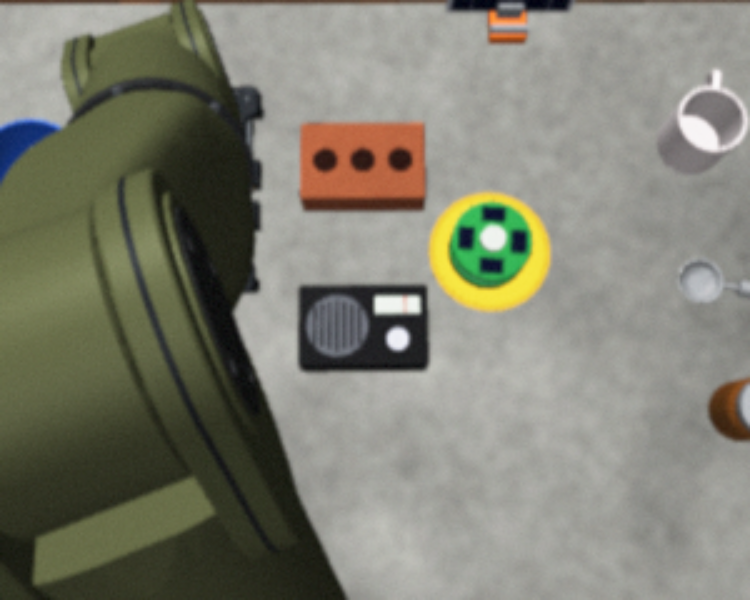

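The lantern stands on the disc, its button at about (492,237) in the crop. It is roughly 5 mm from the disc centre, at (0.5775,-0.0915). Moving the shut fingers above the button.

```bash
python3 -m creep '[{"grip":-1,"tx":-3.8,"ty":0,"tz":0,"spin":0},{"grip":-1,"tx":-3.8,"ty":0,"tz":0,"spin":0},{"grip":-1,"tx":-3.8,"ty":0,"tz":0,"spin":0},{"grip":-1,"tx":-3.8,"ty":0,"tz":0,"spin":0},{"grip":-1,"tx":-3.8,"ty":0,"tz":0,"spin":0},{"grip":-1,"tx":-3.8,"ty":0,"tz":0,"spin":0},{"grip":-1,"tx":-3.8,"ty":0,"tz":0,"spin":0},{"grip":-1,"tx":0,"ty":0,"tz":0,"spin":0}]'
python3 -m creep '[{"grip":-1,"tx":0,"ty":0,"tz":3,"spin":0},{"grip":-1,"tx":0,"ty":0,"tz":3,"spin":0},{"grip":-1,"tx":0,"ty":0,"tz":0,"spin":0},{"grip":-1,"tx":0,"ty":0,"tz":0,"spin":0},{"grip":-1,"tx":0,"ty":0,"tz":0,"spin":0}]'
```

```text
clock: 11.5
tool_pos: [0.5759, -0.1097, 0.1549]
eef_rot: [0.713, 0.701, -0.004, 0.003]
contact_force: [-0.5, -1.8, -0.2]
opening: 0.003
finger_force: 0.0
clock: 11.92
tool_pos: [0.5785, -0.096, 0.0958]
eef_rot: [0.708, 0.707, 0.0, 0.001]
contact_force: [-0.2, 0.1, 0.3]
opening: 0.005
finger_force: 0.0
```

```bash
python3 -m creep '[{"grip":-1,"tx":0.4,"ty":-0.1,"tz":1,"spin":0},{"grip":-1,"tx":0,"ty":0,"tz":1,"spin":0},{"grip":-1,"tx":0,"ty":0,"tz":0.5,"spin":0},{"grip":-1,"tx":0,"ty":0,"tz":0,"spin":0},{"grip":-1,"tx":0,"ty":0,"tz":0,"spin":0}]'
python3 -m creep '[{"grip":-1,"tx":0,"ty":0,"tz":0.2,"spin":0},{"grip":-1,"tx":0,"ty":0,"tz":0.2,"spin":0},{"grip":-1,"tx":0,"ty":0,"tz":0.2,"spin":0},{"grip":-1,"tx":0,"ty":0,"tz":0.2,"spin":0},{"grip":-1,"tx":0,"ty":0,"tz":0,"spin":0},{"grip":-1,"tx":0,"ty":0,"tz":0,"spin":0}]'
```

```text
clock: 12.33
tool_pos: [0.577, -0.0909, 0.0694]
eef_rot: [0.707, 0.707, -0.0, -0.0]
contact_force: [-0.3, 0.9, 0.0]
opening: 0.0
finger_force: 0.0
clock: 12.83
tool_pos: [0.5776, -0.0911, 0.062]
eef_rot: [0.707, 0.707, 0.0, 0.0]
contact_force: [0.3, -0.4, 4.2]
opening: 0.003
finger_force: 1.9
```

```bash
python3 -m creep '[{"grip":-1,"tx":0,"ty":0,"tz":0.1,"spin":0},{"grip":-1,"tx":0,"ty":0,"tz":0.1,"spin":0},{"grip":-1,"tx":0,"ty":0,"tz":0.05,"spin":0},{"grip":-1,"tx":0,"ty":0,"tz":0,"spin":0},{"grip":-1,"tx":0,"ty":0,"tz":0,"spin":0}]'
```

```text
clock: 13.25
tool_pos: [0.5776, -0.0912, 0.0603]
eef_rot: [0.707, 0.707, 0.0, 0.0]
contact_force: [-2.6, 0.2, 10.2]
opening: 0.004
finger_force: 5.8
```

The force has risen to 10 N at z=0.060, so the button is bottomed out. Lifting straight up, moving away and checking.

```bash
python3 -m creep '[{"grip":-1,"tx":0,"ty":0,"tz":0,"spin":0},{"grip":-1,"tx":0,"ty":0,"tz":-0.3,"spin":0},{"grip":-1,"tx":0,"ty":0,"tz":-0.5,"spin":0},{"grip":-1,"tx":0,"ty":0,"tz":-2,"spin":0},{"grip":-1,"tx":0,"ty":0,"tz":-3,"spin":0},{"grip":-1,"tx":0,"ty":0,"tz":-3,"spin":0},{"grip":-1,"tx":3,"ty":0,"tz":-1,"spin":0},{"grip":-1,"tx":4,"ty":0,"tz":0,"spin":0}]' | sed -n 2,4p
python3 -m creep '[{"grip":-1,"tx":4,"ty":0,"tz":0,"spin":0},{"grip":-1,"tx":4,"ty":0,"tz":0,"spin":0},{"grip":-1,"tx":4,"ty":0,"tz":0,"spin":0},{"grip":-1,"tx":4,"ty":0,"tz":0,"spin":0},{"grip":-1,"tx":3,"ty":0,"tz":0,"spin":0},{"grip":-1,"tx":0,"ty":0,"tz":0,"spin":0},{"grip":-1,"tx":0,"ty":0,"tz":0,"spin":0},{"grip":-1,"tx":0,"ty":0,"tz":0,"spin":0}]'
python3 look.py g
```

```text
tool_pos: [0.5788, -0.0256, 0.1601]
eef_rot: [0.71, 0.704, 0.001, 0.003]
contact_force: [0.9, -0.2, 0.3]
clock: 14.58
tool_pos: [0.5767, 0.1678, 0.1568]
eef_rot: [0.707, 0.707, -0.001, 0.0]
contact_force: [-0.2, -1.4, 0.2]
opening: 0.005
finger_force: 0.0
tcp [0.5767 0.1678 0.1568] F [-0.2 -1.4  0.2] yaw err deg -0.02
scene lantern 0.5792 -0.0887 0.0465
scene button [ 0.5782 -0.0903] 0.0135
top lantern 0.5759 -0.0929 0.045
top button [ 0.5768 -0.0924] 0.0124
```

View pics/g_top.png

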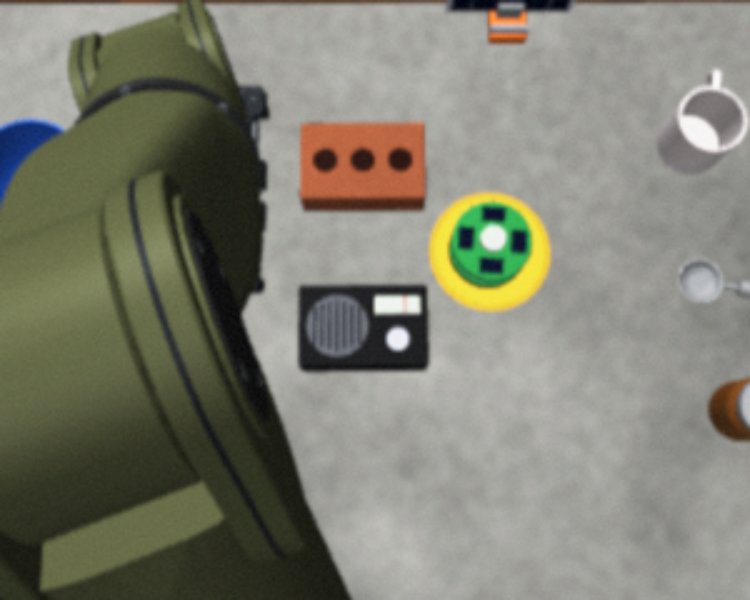

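The lantern stands on the disc with its button at about (492,237) in the crop, unmoved by the press. The arm is clear and the bystanders in view have not moved.

```bash
python3 -c "
from plant import workorder
print(workorder.finish_job())"
```

```text
the job is handed in; nothing more can be done
None
```

The lantern went through the gap and stands on the yellow disc about 5 mm from its centre; the button was pressed fully down (10 N at the stop) and released, and the job is handed in, though no verdict was returned.

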